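# Check the amber reference cell in the photometer beam

## Task

First slide the orange-knobbed shutter of the photometer fully open. Then lift the amber cell out of the rack, gripping it by its two frosted sides only and never touching its windows, and hold it upright midway between the two photometer heads, centred in the light path with its windows square to the beam, without letting it touch the photometer. Finish while still holding it still there in the gripper; leave the other two cells in the rack and everything else on the table alone.

Things in the scene. Friction and masses are not known exactly. Their poses are not given: they have to be found in the camera images.
- photometer: photometer fixed to the table: base 64 (x) x 156 (y) x 14 mm, two upright heads each 46 (x) x 36 (y) mm, tops 82 mm above the table, facing each other along its y over a 74 mm gap; white lamp head at +y, grey receiver head at -y. Origin: centre of the underside, z up; x points away from the robot at yaw 0. Red cross lines on the base mark the beam's line and the middle of the gap
- beam_centre (a point): centre of the light path: midway between the heads, 65 mm above the table, axes as the photometer's (y along the beam, z up). The cell's middle belongs here; the beam is 2 mm wide
- shutter (a joint): travel (m) of the steel shutter blade (28 x 3 x 40 mm) in front of the lamp head's lens; it slides along the photometer's -x axis (towards the robot), 0 = shut, 0.030 = fully open (end stop); starts shut or within 5 mm of it; friction about 1.2 N, stays where it is left
- shutter_knob (a point): centre of the orange shutter knob, 14 (x) x 10 (y) x 18 (z) mm in the photometer's axes, 93 mm above the table, its underside 2 mm above the lamp head's top and its top 102 mm above the table; moves with the shutter; 32.5 mm to the +y side of the beam centre (the blade hangs below it, in the gap)
- cell_rack: black rack fixed to the table, 50 (x) x 210 (y) x 20 mm; origin: centre of its underside. Three round wells, 27 mm in diameter and 12 mm deep (floor 8 mm above the table), at y = -80, 0 and +80 mm; each holds one cell at any yaw; which cell is where changes
- amber_cell: loose amber glass cell, 12.5 mm across its frosted sides (x), 23 mm across its windows (y), 50 mm tall plus a 5 mm amber stopper; about 30 g. Origin: centre of the underside, z up. The broad 22 mm wide whitish frosted sides face +-x, so the fingers close along x; the windows on the narrow ends face +-y. In its well it stands 8 mm above the table, 38 mm of glass show, stopper top at 63 mm
- cell_mid (a point): middle of the amber cell's windows, 22 mm above its underside, on its axis
- window_a: clear window of the amber cell facing its +y, 9 x 36 mm, 11.5 mm from the cell's axis, 4 to 40 mm above its underside; origin in the middle of the window; must not be touched by the gripper
- window_b: the same window facing the cell's -y
- clear_cell: loose pale bluish cell in the rack, same shape (22 mm long), white stopper, origin centre of its underside; bystander
- green_cell: loose green cell in the rack, same shape (22 mm long), green stopper, origin centre of its underside; bystander
- marker: loose felt marker 127 x 15 x 15 mm lying behind the photometer, long along its y; origin centre of its underside; bystander
- seal_tin: loose round white tin, 66 mm wide, 30 mm high, behind the rack; origin centre of its underside; bystander
- leak_plug: loose small yellow knurled plug, 27 mm wide, 26 mm high; origin centre of its underside; bystander

How it is judged:
On the way, in this order (a step that is already met when the one before it is completed fails the run):
1. the shutter is slid fully open (more than 24 of 30 mm) (value of joint shutter above 0.024 m), for 0.2 s.
2. the amber cell is held by the fingers clear of the rack (underside more than 30 mm above the table) (height (world z) of amber_cell above 0.03 m and contact force between amber_cell and cell_rack below 0.3 N and contact force between the fingers and amber_cell above 1 N), for 0.2 s.
At the end, for the whole second after the job is handed in: The fingers hold the amber cell still and upright (0.12 rad), its middle within 3.5 mm sideways, 8 mm in height and 10 mm along the beam of the beam centre, windows square to the beam within 0.12 rad, touching neither photometer nor rack; shutter open over 24 mm (x of cell_mid in the frame of beam_centre between -0.0035 and 0.0035 m and y of cell_mid in the frame of beam_centre between -0.01 and 0.01 m and z of cell_mid in the frame of beam_centre between -0.008 and 0.008 m and angle between the y axis of amber_cell and the y axis of beam_centre, either way round below 0.12 rad and angle between amber_cell's own z axis and vertical below 0.12 rad and contact force between the fingers and amber_cell above 1 N and contact force between amber_cell and photometer below 0.3 N and contact force between amber_cell and cell_rack below 0.3 N and linear speed of amber_cell below 0.02 m/s and value of joint shutter above 0.024 m); the arm keeps its last pose, push and grip.
It fails at once if the gripper or arm touches a window of the amber cell (contact force between any of the fingers, the arm and window_a above 0.5 N or contact force between any of the fingers, the arm and window_b above 0.5 N).
It fails at once if the amber cell touches the photometer (over 1 N) (contact force between amber_cell and photometer above 1 N).
It fails at once if another cell is shifted out of its place (over 12 mm) or tipped (distance of any of clear_cell, green_cell from where it was at the start of the episode above 0.012 m or angle between any of clear_cell, green_cell's own z axis and vertical above 0.4 rad).
It fails at once if the marker, the tin or the plug is shifted more than 20 mm (distance of any of marker, seal_tin, leak_plug from where it was at the start of the episode above 0.02 m).
It also fails if it takes over 51 s, if anything falls off the work surface, if the arm or the gripper's body presses on something with over 40 N, if the wrist force passes 120 N, or if a joint passes its speed limit or range.

## Robot

A 6-joint arm with a two-finger parallel gripper is mounted at the origin on a cart in front of the work surface, level with it; the furniture and walls round the work are solid. World frame = base frame: x ahead of the robot, y to its left, z up, the work surface at z = 0. Lengths are in m, angles in rad, forces in N, time in s.
With the tool pointing down it reaches from about 0.275 to 0.85 m from the base axis. Payload 5.2 kg.
Tool frame: the origin (TCP) lies at the very end of the fingers, on their centre line; the grasp point (between the pads) lies 19 mm behind it; z points along the fingers, y is the line along which they close (so a half turn about z gives the same grasp; the last joint's range is limited). The gripper opens to 85 mm and grips with 20 to 120 N. Pads are 22 mm wide; open, the fingers measure 114 mm over their backs; the gripper's body (76 mm by 85 mm) begins 54 mm behind the grasp point. The pads swing forward as they close: fully open they stand 13 mm farther back than shut.
Start: joints at [-1.32, 0.259, 1.535, -0, 1.348, -0.203], TCP at [0.241, -0.494, 0.231] pointing down, gripper open.
Joint ranges: [-3.14, 3.14], [-0.91, 2.08], [0.19, 2.58], [-1.22, 4.36], [0.22, 2.71], [-3.12, 3.12]. Speed limits (rad/s): [2.57, 2.57, 3.14, 3.14, 3.14, 3.14].

## Interface

Orientations are given as a unit quaternion [w, x, y, z].
In Python, from workcell import ctrl, viewer, monitor, workorder gives the robot as it stands (ctrl), with the cameras (viewer), the readings (monitor) and the job (workorder).
- The arm moves only by the tool pendant, called by a JSON object that holds its "method" and its "body", one argument or row to a line. Schema: {"type":"object","properties":{"rows":{"type":"array","items":{"type":"array","items":{"type":"array","items":{"type":"number"},"minItems":4,"maxItems":4},"minItems":1,"maxItems":5},"minItems":1,"maxItems":1},"aperture":{"type":"number"},"grip_force":{"type":"number"},"only":{"type":"string"},"quiet":{"type":"boolean"},"lines":{"type":"string"}},"required":["rows"],"additionalProperties":false}. rows is a list that holds a single list of rows (three levels of brackets), with 1 to 5 rows, each of 4 numbers: dx, dy, dz in m, then a turn about the tool's z in rad; each row is the pose to reach, as a shift and turn from the pose commanded when the call began, along the tool's axes at that moment; what a row does not reach only later rows make up. A row lasts 1/8 s, in which the tool goes at most 0.0625 m and 0.188 rad, less where a joint would pass 70% of its speed; a pose out of reach is approached as far as the arm can. aperture is the finger opening in m, set as the call begins (left out keeps the last). The fingers move at their own pace and stop on an object; grip_force is the grip in N (left out, the last holds). Time passes only in rows, so rows that do not move let the fingers close. The tool returns the time, the measured TCP pose, the force, the opening and the grip force at its end. only (a regular expression) keeps the lines of the reply that match it, lines (a string "A,B") keeps lines A to B, and quiet returns only ok. Input that does not fit is refused with a message, and nothing moves.
- monitor.sense(): the state, without advancing time (a new reading comes with each control period).
- viewer.get_image(name): name is "scene" or "side" or "wrist"; returns the picture (480x640x3 uint8, blue, green, red); there is no depth.
- viewer.camera_model(name): a dict with "intrinsics" (3x3 intrinsics, pixels), "position" and "attitude" of the camera in the world. Camera axes: x right, y down, z forward; pixel columns grow to the right and rows downward; lengths in m; the calibration is good to about 2 mm. A picture is of the moment at which its call begins: read the wrist's pose just before it. camera_model takes no time and is no camera call; for the wrist camera it gives the pose at the moment of the call.
- workorder.job_done(): hands the job in; it is judged then, once.
The state is a dict: "t": time; "qpos": joint angles; "joint_velocities": joint speeds; "joint_torque": joint torques, N m; "tcp_pos": TCP position; "eef_rot": TCP orientation; "force": force on the tool from outside, world axes, zero at the start; "wrist_torque": the same for the moment, N m; "finger_gap": finger opening in m; "grasp_force": force on a finger pad.
Only numpy, scipy, OpenCV 4.12 (cv2) and the standard library are available. Lean on these libraries where they do the work, as an engineer would, in place of code of your own. Each camera call takes 0.05 s, during which the arm holds its last target. There are 200 camera calls.

## Working session

There is one attempt and no reset: what is moved stays moved. The work goes in short steps, Python scripts to look and compute and a tool call to move; the robot and the scene stay as the last step left them, time stands still between calls to the robot, and variables do not carry over. Pictures are saved under pics/ and viewed, at most 11 in all, crops included, and the job is handed in when it is done.

```bash
ls; mkdir -p pics
```

Run:
```python
from workcell import ctrl, viewer, monitor, workorder
import cv2
s=monitor.sense();print({k:s[k] for k in('t','tcp_pos','eef_rot','finger_gap')})
for n in("scene","side"):
    cv2.imwrite(f"pics/{n}0.png",viewer.get_image(n)); print(n,viewer.camera_model(n))
print(viewer.camera_model("wrist"))
```

```text
pics
workcell.py
{'t': 0.0, 'tcp_pos': array([ 0.24100501, -0.49379295,  0.23046483]), 'eef_rot': array([-9.39457404e-04,  9.74363110e-01,  2.24979215e-01, -2.86231950e-05]), 'finger_gap': 0.08524039192039333}
scene {'intrinsics': array([[494.28544863,   0.        , 319.35056681],
       [  0.        , 494.28544863, 237.73082398],
       [  0.        ,   0.        ,   1.        ]]), 'position': array([0.25696135, 0.61768867, 0.63225372]), 'attitude': array([ 0.0954423 , -0.19031892,  0.87470086, -0.43539395])}
side {'intrinsics': array([[612.54216058,   0.        , 321.2109986 ],
       [  0.        , 612.54216058, 236.13513886],
       [  0.        ,   0.        ,   1.        ]]), 'position': array([0.38805057, 0.62976997, 0.95589865]), 'attitude': array([ 0.04136947, -0.12132201,  0.9344226 , -0.33230097])}
{'intrinsics': array([[332.29546583,   0.        , 319.19939769],
       [  0.        , 332.29546583, 240.92704608],
       [  0.        ,   0.        ,   1.        ]]), 'position': array([ 0.31053767, -0.45881853,  0.37446428]), 'attitude': array([ 0.12968434,  0.8379687 , -0.52374372, -0.08174926])}
```

View pics/scene0.png

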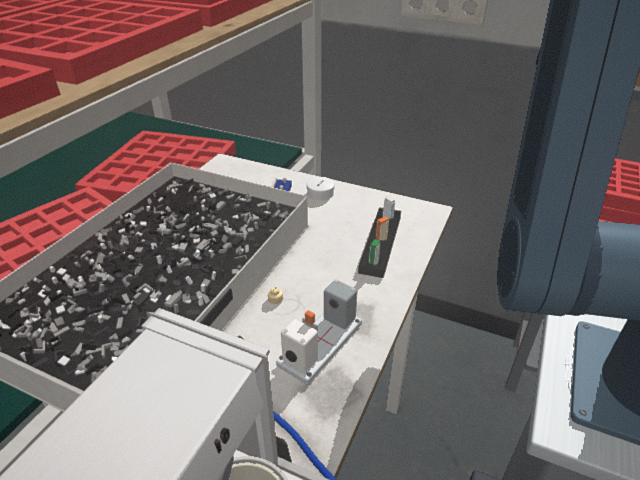

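View pics/side0.png

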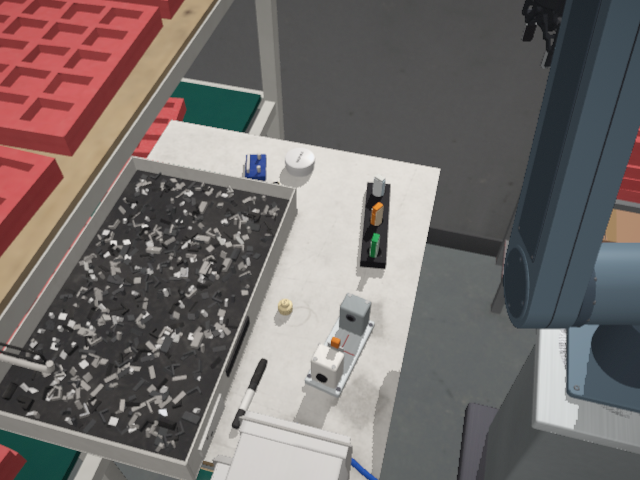

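The scene picture shows the amber cell in the middle well (383,228), green nearer (375,250) and clear farther (389,207). The knob is at (310,317), the lamp head at (299,345) and the receiver at (340,300). In the side picture amber is at (377,213), the knob at (336,342), the plug at (286,307) and the marker at (250,392). Next I'll triangulate the coarse positions.

Create h.py:
```python
import numpy as np, cv2
from scipy.spatial.transform import Rotation as R
from workcell import ctrl, viewer, monitor, workorder
def rot(q): return R.from_quat(np.r_[q[1:],q[0]])
def ray(cm,uv):
    d=np.linalg.inv(cm['intrinsics'])@np.r_[uv,1.]
    d=rot(cm['attitude']).apply(d); return np.array(cm['position']),d/np.linalg.norm(d)
def plane(cm,uv,z):
    p,d=ray(cm,uv); return p+d*(z-p[2])/d[2]
def tri(obs):  # list of (cm,uv)
    A=np.zeros((3,3));b=np.zeros(3);L=[]
    for cm,uv in obs:
        p,d=ray(cm,uv);M=np.eye(3)-np.outer(d,d);A+=M;b+=M@p;L.append((p,d))
    x=np.linalg.solve(A,b)
    return x,[round(1000*np.linalg.norm(np.cross(x-p,d)),1) for p,d in L]
def blobs(im,lo,hi,amin=15,roi=None):
    m=cv2.inRange(cv2.cvtColor(im,cv2.COLOR_BGR2HSV),lo,hi)
    if roi: k=np.zeros_like(m);k[roi[1]:roi[3],roi[0]:roi[2]]=1;m*=k
    n,l,s,c=cv2.connectedComponentsWithStats(m)
    return sorted([(int(s[i,4]),*s[i,:4].tolist(),*c[i].round(1).tolist()) for i in range(1,n) if s[i,4]>=amin],reverse=True)
```

Run:
```python
from h import *
rois=dict(scene=(270,190,410,390),side=(270,170,400,400))
B={}
for n in rois:
    im=cv2.imread(f"pics/{n}0.png")
    B[n]=blobs(im,(5,140,120),(22,255,255),8,rois[n]); print(n,'orange',B[n])
    print('red',blobs(im,(0,90,60),(4,255,255),4,rois[n]),blobs(im,(172,90,60),(180,255,255),4,rois[n]))
    print('dark',blobs(im,(0,0,0),(180,255,50),60,(340,170,410,290))[:3])
    print('green',blobs(im,(50,100,50),(85,255,255),8,rois[n])[:3])
cs,cd=viewer.camera_model('scene'),viewer.camera_model('side')
for i in range(2):
    print(tri([(cs,B['scene'][i][-2:]),(cd,B['side'][i][-2:])]))
print('side plane knob',plane(cd,(336,342),.093),'recv top',plane(cd,(355,303),.082))
```

```text
scene orange [(71, 305, 311, 9, 13, 309.0, 316.4), (43, 378, 217, 10, 7, 382.1, 219.7), (18, 376, 226, 3, 12, 377.3, 231.0)]
red [] []
dark []
green [(39, 371, 239, 9, 7, 374.7, 242.3)]
side orange [(107, 371, 202, 12, 22, 375.3, 210.7), (75, 331, 337, 9, 11, 334.9, 342.0)]
red [] []
dark [(222, 360, 247, 25, 21, 370.8, 261.0), (183, 363, 217, 21, 26, 369.9, 231.3), (144, 366, 193, 17, 18, 372.1, 201.0)]
green [(128, 370, 232, 10, 26, 373.8, 243.2)]
(array([0.44822739, 0.16452096, 0.27039733]), [np.float64(107.0), np.float64(107.0)])
(array([0.40326945, 0.29759044, 0.38661958]), [np.float64(53.6), np.float64(53.6)])
side plane knob [0.48574053 0.15424504 0.093     ] recv top [0.47378749 0.06765005 0.082     ]
```

Add to h.py:
```python
def go(target,yaw=None):
    """shift in tool axes to a world target; yaw = wanted heading of tool x (tool pointing down), mod pi"""
    s=monitor.sense(); r=rot(s['eef_rot']); d=r.inv().apply(np.array(target)-s['tcp_pos'])
    x=r.apply([1,0,0]); y0=np.arctan2(x[1],x[0]); out=None
    if yaw is not None: out=-((yaw-y0+np.pi/2)%np.pi-np.pi/2)
    print('t',round(s['t'],2),'tcp',s['tcp_pos'].round(4),'yaw',round(y0,3),'shift',d.round(4),'turn',out,'q6',s['qpos'][5].round(3))
```

Run:
```python
from h import *
cs,cd,cw=[viewer.camera_model(n) for n in('scene','side','wrist')]
print('knob',tri([(cs,(309,316.4)),(cd,(334.9,342))]))
print('amber stopper',tri([(cs,(382,219.5)),(cd,(376.5,205))]))
print('green',tri([(cs,(374.7,242)),(cd,(374,235.5))]))
print('cam fwd',rot(cw['attitude']).apply([0,0,1]))
go((0.40,-0.02,0.26),0)
```

```text
knob (array([0.48664944, 0.15574262, 0.09595868]), [np.float64(0.7), np.float64(0.7)])
amber stopper (array([ 0.48540106, -0.1847853 ,  0.05545649]), [np.float64(0.6), np.float64(0.6)])
green (array([ 0.47425958, -0.10797246,  0.05483341]), [np.float64(1.0), np.float64(1.0)])
cam fwd [-0.27284936 -0.13171152 -0.95299806]
t 0.1 tcp [ 0.241  -0.4939  0.2306] yaw 0.454 shift [ 0.3506 -0.3563 -0.0287] turn 0.45378560583473737 q6 -0.203
```

{"method": "pendant", "body": {
  "rows": [
    [[0.05, -0.035, 0, 0.1], [0.1, -0.07, 0, 0.2], [0.15, -0.105, 0, 0.3], [0.2, -0.14, 0, 0.4], [0.25, -0.175, 0, 0.454]]
  ]
}}

```text
t: 0.72
tcp_pos: [0.3896, -0.2256, 0.2311]
eef_rot: [-0.0, 1.0, -0.001, 0.0]
force: [0.5, -0.9, -0.2]
finger_gap: 0.0854
grasp_force: 0.0
```

Run:
```python
from h import *
go((0.41,-0.18,0.22),0)
```

```text
t 0.72 tcp [ 0.3896 -0.2256  0.2311] yaw -0.003 shift [ 0.0203 -0.0456  0.0111] turn -0.0029875343861647252 q6 0.8
```

{"method": "pendant", "body": {
  "rows": [
    [[0, 0, 0, 0], [0, 0, 0, 0]]
  ]
}}

```text
t: 0.98
tcp_pos: [0.3891, -0.2276, 0.2312]
eef_rot: [0.0, 1.0, 0.001, -0.0]
force: [-0.0, -0.1, -0.2]
finger_gap: 0.0856
grasp_force: 0.0
```

Run:
```python
from h import *
import pickle
cm=viewer.camera_model('wrist'); im=viewer.get_image('wrist')
pickle.dump((cm,im),open('w1.pkl','wb')); cv2.imwrite('pics/w1.png',im)
go((0.41,-0.18,0.22),0)
```

```text
t 1.02 tcp [ 0.3888 -0.2282  0.2312] yaw -0.0 shift [ 0.0212 -0.0482  0.0112] turn -0.0001484323971663315 q6 0.792
```

View pics/w1.png

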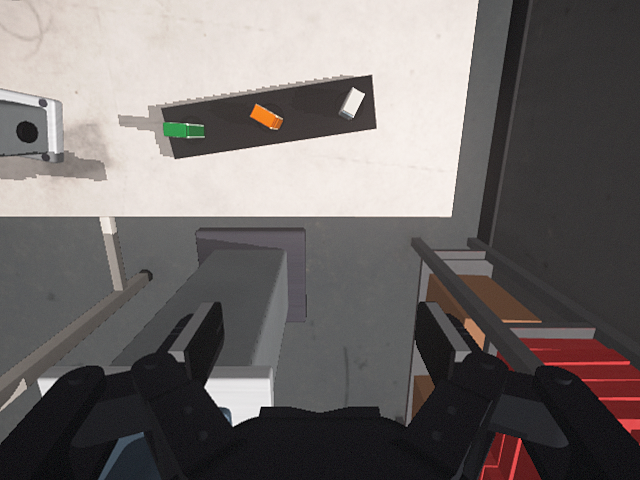

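The wrist view shows the rack with green at (184,131), amber at (266,117) and clear at (352,102), and the photometer base end near (30,125). Next I'll move over to the photometer.

{"method": "pendant", "body": {
  "rows": [
    [[0, -0.06, 0, 0], [0, -0.12, 0, 0], [0, -0.18, 0, 0], [0, -0.24, 0, 0], [0.01, -0.29, 0, 0]]
  ]
}}

```text
t: 1.65
tcp_pos: [0.3991, 0.0627, 0.2315]
eef_rot: [0.0, 1.0, -0.002, 0.0]
force: [0.1, -0.1, 0.9]
finger_gap: 0.0854
grasp_force: 0.0
```

{"method": "pendant", "body": {
  "rows": [
    [[0, 0, 0, 0], [0, 0, 0, 0], [0, 0, 0, 0]]
  ]
}}

```text
t: 2.02
tcp_pos: [0.3994, 0.0607, 0.2312]
eef_rot: [0.0, 1.0, -0.002, -0.0]
force: [-0.3, 0.1, 0.6]
finger_gap: 0.0856
grasp_force: 0.0
```

Run:
```python
from h import *
import pickle
cm=viewer.camera_model('wrist'); im=viewer.get_image('wrist')
pickle.dump((cm,im),open('w2.pkl','wb')); cv2.imwrite('pics/w2.png',im)
```

```text
(no output)
```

View pics/w2.png

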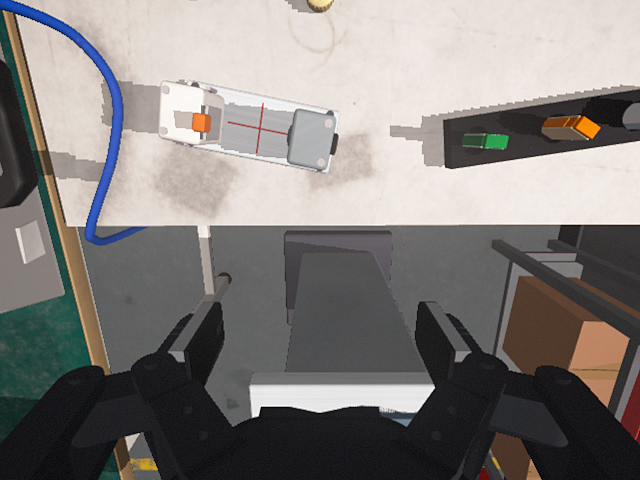

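The picture shows the red cross at (260,130), the knob at (201,123) on the white lamp head (left) and the grey receiver at (313,138). The photometer is turned by about -0.2 rad. Now the measurements.

Create cross.py:
```python
from h import *
import pickle,sys
def redpts(cm,im,roi):
    hsv=cv2.cvtColor(im,cv2.COLOR_BGR2HSV)
    m=(cv2.inRange(hsv,(0,110,60),(4,255,255))|cv2.inRange(hsv,(170,110,60),(180,255,255)))
    v,u=np.nonzero(m[roi[1]:roi[3],roi[0]:roi[2]])
    return np.array([plane(cm,(a+roi[0],b+roi[1]),.014)[:2] for a,b in zip(u,v)])
def fit(P):
    lines=[]; best=None
    # split by direction: RANSAC-free, assign to two perpendicular lines, iterate
    c=np.median(P,0); th=-0.2
    for _ in range(20):
        ex=np.array([np.cos(th),np.sin(th)]);ey=np.array([-ex[1],ex[0]])
        a=(P-c)@ex;b=(P-c)@ey
        A=P[(abs(a)<.003)&(abs(b)>.004)];B=P[(abs(b)<.003)&(abs(a)>.004)]
        la=cv2.fitLine(A.astype(np.float32),cv2.DIST_HUBER,0,1e-4,1e-4).ravel();lb=cv2.fitLine(B.astype(np.float32),cv2.DIST_HUBER,0,1e-4,1e-4).ravel()
        c=la[2:]+la[:2]*np.linalg.solve(np.c_[la[:2],-lb[:2]],lb[2:]-la[2:])[0]
        th=np.arctan2(la[1],la[0]); th=(th-np.pi/2+np.pi/2)%np.pi-np.pi/2
    thb=(np.arctan2(lb[1],lb[0])+np.pi/2)%np.pi-np.pi/2
    return c,th,thb,len(A),len(B),np.ptp(A@ey),np.ptp(B@ex)
```

Run:
```python
from cross import *
cm,im=pickle.load(open('w2.pkl','rb'))
P=redpts(cm,im,(215,95,300,165)); print(len(P)); print(fit(P))
k=blobs(im,(5,140,120),(22,255,255),20); print(k)
kn=[b for b in k if b[5]<230 and b[6]<200][0]
cs,cd=viewer.camera_model('scene'),viewer.camera_model('side')
print(tri([(cs,(309,316.4)),(cd,(334.9,342)),(cm,kn[-2:])]),plane(cm,kn[-2:],.1),[plane(cm,(250,101),.014)])
c1,i1=pickle.load(open('w1.pkl','rb'))
a1=blobs(i1,(5,140,120),(22,255,255),20,(150,60,400,200));print(a1)
```

```text
106
(array([0.48374492, 0.12304605], dtype=float32), np.float32(-0.19715726), np.float32(-0.19785166), 49, 42, np.float64(0.061163511892240535), np.float64(0.04871309986201011))
[(324, 575, 116, 26, 23, 587.5, 127.1), (313, 192, 113, 19, 19, 201.0, 122.3), (172, 130, 459, 28, 11, 144.7, 463.7), (38, 492, 458, 8, 11, 495.6, 462.6), (31, 571, 117, 10, 10, 575.0, 121.4), (27, 563, 117, 7, 10, 566.1, 121.6)]
(array([0.48679914, 0.15526129, 0.09529078]), [np.float64(0.7), np.float64(0.7), np.float64(0.1)]) [0.48659192 0.15362783 0.1       ] [array([0.50964775, 0.1308916 , 0.014     ])]
[(405, 250, 104, 33, 25, 265.2, 117.2)]
```

```bash
python3 -c "
from h import *
go((0.5244,0.1480,0.15),-0.1975)"
```

```text
t 2.08 tcp [0.3993 0.0608 0.2312] yaw -0.004 shift [ 0.1248 -0.0877  0.0811] turn 0.1939770906686884 q6 1.448
```

{"method": "pendant", "body": {
  "rows": [
    [[0.045, -0.03, 0.015, 0.07], [0.09, -0.06, 0.04, 0.14], [0.125, -0.088, 0.08, 0.194], [0.125, -0.088, 0.08, 0.194], [0.125, -0.088, 0.08, 0.194]]
  ],
  "aperture": 0,
  "grip_force": 20
}}

```text
t: 2.7
tcp_pos: [0.5241, 0.1493, 0.1511]
eef_rot: [0.0, 0.995, -0.097, -0.001]
force: [-0.7, -1.0, 1.2]
finger_gap: 0.0
grasp_force: 0.0
```

{"method": "pendant", "body": {
  "rows": [
    [[0, 0, 0, 0], [0, 0, 0, 0], [0, 0, 0, 0]]
  ]
}}

```text
t: 3.08
tcp_pos: [0.5243, 0.1502, 0.1525]
eef_rot: [-0.0, 0.995, -0.097, 0.001]
force: [-0.1, 0.2, 0.4]
finger_gap: 0.0002
grasp_force: 0.0
```

```bash
python3 - <<'E'
from h import *
import pickle
cm=viewer.camera_model('wrist'); im=viewer.get_image('wrist')
pickle.dump((cm,im),open('w3.pkl','wb')); cv2.imwrite('pics/w3.png',im)
go((0.5244,0.1480,0.088),-0.1975)
E
```

```text
t 3.12 tcp [0.5243 0.1503 0.1523] yaw -0.194 shift [0.0005 0.0023 0.0643] turn 0.0030195532285823834 q6 1.84
```

View pics/w3.png

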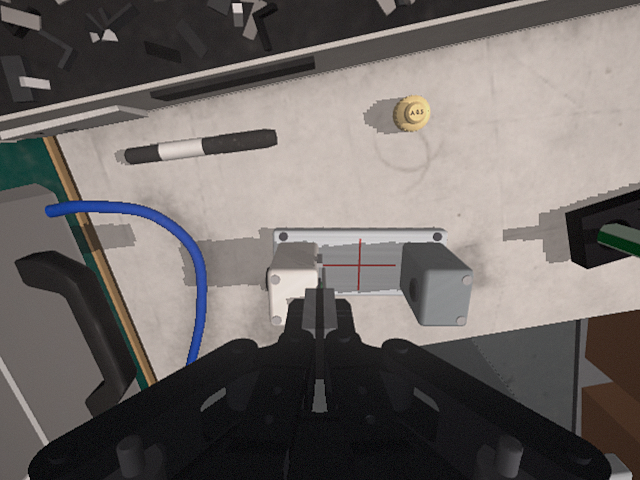

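The fingertips at (320,258) hang behind the knob, which they hide. The cross is at (360,265), which I'll use to check the earlier fit and its height.

Run:
```python
from cross import *
c2,i2=pickle.load(open('w2.pkl','rb'));c3,i3=pickle.load(open('w3.pkl','rb'))
P=redpts(c3,i3,(322,235,398,295)); f=fit(P); print(f)
def proj(cm,p):
    q=cm['intrinsics']@rot(cm['attitude']).inv().apply(np.array(p)-cm['position']);return q[:2]/q[2]
f2=fit(redpts(c2,i2,(215,95,300,165)))
print(tri([(c2,proj(c2,[*f2[0],.014])),(c3,proj(c3,[*f[0],.014]))]))
```

```text
(array([0.48278177, 0.122904  ], dtype=float32), np.float32(-0.19479918), np.float32(-0.19224381), 63, 51, np.float64(0.06479227235177251), np.float64(0.04890965504704975))
(array([0.4836419 , 0.12286101, 0.01589284]), [np.float64(0.2), np.float64(0.2)])
```

{"method": "pendant", "body": {
  "rows": [
    [[0, 0.002, 0.03, 0], [0, 0.002, 0.064, 0], [0, 0.002, 0.064, 0]]
  ]
}}

```text
t: 3.5
tcp_pos: [0.5216, 0.1483, 0.0854]
eef_rot: [0.0, 0.995, -0.097, -0.003]
force: [-0.8, -0.5, 0.4]
finger_gap: -0.0002
grasp_force: 0.0
```

{"method": "pendant", "body": {
  "rows": [
    [[0, 0, 0, 0], [0, 0, 0, 0]]
  ]
}}

```text
t: 3.75
tcp_pos: [0.525, 0.1487, 0.0889]
eef_rot: [-0.0, 0.995, -0.097, 0.001]
force: [0.4, 0.0, 0.8]
finger_gap: 0.0001
grasp_force: 0.0
```

{"method": "pendant", "body": {
  "rows": [
    [[-0.012, 0, 0, 0], [-0.024, 0, 0, 0], [-0.036, 0, 0, 0], [-0.044, 0, 0, 0], [-0.048, 0, 0, 0]]
  ]
}}

```text
t: 4.38
tcp_pos: [0.4784, 0.1577, 0.0878]
eef_rot: [-0.0, 0.995, -0.097, 0.003]
force: [11.2, -2.6, -6.6]
finger_gap: -0.0001
grasp_force: 5.8
```

{"method": "pendant", "body": {
  "rows": [
    [[0, 0, 0, 0], [0, 0, 0, 0], [0, 0, 0, 0]]
  ]
}}

```text
t: 4.75
tcp_pos: [0.4786, 0.1576, 0.0877]
eef_rot: [-0.0, 0.995, -0.097, 0.002]
force: [6.2, -1.0, -1.6]
finger_gap: -0.0
grasp_force: 2.8
```

Contact force has risen to 6–11 N at the predicted end-stop position, so the shutter looks open. I'll back off, rise and verify.

{"method": "pendant", "body": {
  "rows": [
    [[0.008, 0, 0, 0], [0.008, 0, -0.05, 0], [0.008, 0, -0.11, 0], [-0.03, 0.03, -0.14, 0], [-0.08, 0.06, -0.15, 0]]
  ]
}}

```text
t: 5.38
tcp_pos: [0.387, 0.1139, 0.2391]
eef_rot: [-0.0, 0.995, -0.097, 0.001]
force: [-1.0, -1.1, -0.1]
finger_gap: 0.0002
grasp_force: 0.0
```

{"method": "pendant", "body": {
  "rows": [
    [[0, 0, 0, 0], [0, 0, 0, 0]]
  ],
  "aperture": 0.085
}}

```text
t: 5.62
tcp_pos: [0.3868, 0.1144, 0.2375]
eef_rot: [-0.0, 0.995, -0.097, 0.0]
force: [0.6, -0.5, 0.1]
finger_gap: 0.0359
grasp_force: 0.0
```

```bash
python3 - <<'E'
from cross import *
cm=viewer.camera_model('wrist'); im=viewer.get_image('wrist'); 
pickle.dump((cm,im),open('w4.pkl','wb')); cv2.imwrite('pics/w4.png',im)
k=blobs(im,(5,140,120),(22,255,255),60);print(k)
for b in k[:3]: print(plane(cm,b[-2:],.1))
go((0.435,-0.18,0.17),0)
E
```

```text
[(238, 242, 145, 15, 17, 249.1, 152.7), (233, 624, 34, 16, 21, 632.8, 43.7)]
[0.46051989 0.15958412 0.1       ]
[ 0.48132016 -0.14201211  0.1       ]
t 5.67 tcp [0.3872 0.1145 0.2373] yaw -0.194 shift [0.1038 0.2797 0.0672] turn -0.1943845559095596 q6 1.774
```

The knob now sits at local x = -29.7 mm, so the shutter is fully open. Now to the rack.

{"method": "pendant", "body": {
  "rows": [
    [[0.02, 0.055, 0, -0.05], [0.04, 0.11, 0.01, -0.1], [0.06, 0.165, 0.02, -0.15], [0.08, 0.22, 0.03, -0.194], [0.09, 0.275, 0.04, -0.194]]
  ],
  "aperture": 0.04
}}

```text
t: 6.3
tcp_pos: [0.423, -0.1753, 0.1961]
eef_rot: [-0.0, 1.0, 0.0, -0.0]
force: [0.3, -0.2, 0.4]
finger_gap: 0.0401
grasp_force: 0.0
```

{"method": "pendant", "body": {
  "rows": [
    [[0, 0, 0, 0], [0, 0, 0, 0], [0, 0, 0, 0]]
  ]
}}

```text
t: 6.68
tcp_pos: [0.4222, -0.1716, 0.1972]
eef_rot: [-0.0, 1.0, 0.001, -0.0]
force: [-0.0, 1.6, 0.3]
finger_gap: 0.0402
grasp_force: 0.0
```

```bash
python3 - <<'E'
from cross import *
cm=viewer.camera_model('wrist'); im=viewer.get_image('wrist'); 
pickle.dump((cm,im),open('w5.pkl','wb')); cv2.imwrite('pics/w5.png',im)
print(blobs(im,(5,120,80),(24,255,255),60))
go((0.485,-0.185,0.17),0)
E
```

```text
[(580, 453, 437, 39, 43, 469.5, 464.7), (410, 312, 145, 29, 25, 326.2, 156.8), (368, 489, 336, 31, 42, 504.2, 356.4), (255, 530, 323, 41, 24, 551.5, 338.8)]
t 6.72 tcp [ 0.4222 -0.1715  0.1974] yaw 0.002 shift [0.0628 0.0136 0.0274] turn 0.0018871026226359167 q6 0.937
```

View pics/w5.png

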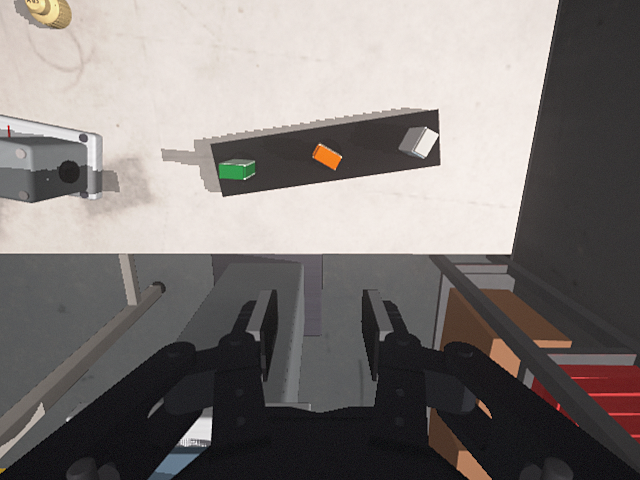

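Amber is at (326,157), nearly under the camera, with green at (237,170) and clear at (420,142). I'll go lower for a precise view.

{"method": "pendant", "body": {
  "rows": [
    [[0.005, 0.005, 0.035, 0], [0.01, 0.01, 0.07, 0], [0.01, 0.01, 0.07, 0], [0.01, 0.01, 0.07, 0], [0.01, 0.01, 0.07, 0]]
  ]
}}

```text
t: 7.35
tcp_pos: [0.4327, -0.183, 0.1289]
eef_rot: [0.001, 1.0, 0.0, 0.001]
force: [0.2, -0.7, -1.2]
finger_gap: 0.0398
grasp_force: 0.0
```

```bash
python3 - <<'E'
from cross import *
cm=viewer.camera_model('wrist'); im=viewer.get_image('wrist'); 
pickle.dump((cm,im),open('w6.pkl','wb'))
b=[b for b in blobs(im,(5,120,80),(24,255,255),60) if b[6]<250][0];print(b)
x,y=int(b[5]),int(b[6]); x0,y0=max(x-50,0),max(y-40,0)
cv2.imwrite('pics/w6.png',cv2.resize(im[y0:y0+80,x0:x0+100],None,fx=7,fy=7,interpolation=cv2.INTER_NEAREST)); print(x0,y0)
E
```

```text
(665, 293, 163, 36, 35, 309.7, 181.2)
259 141
```

View pics/w6.png

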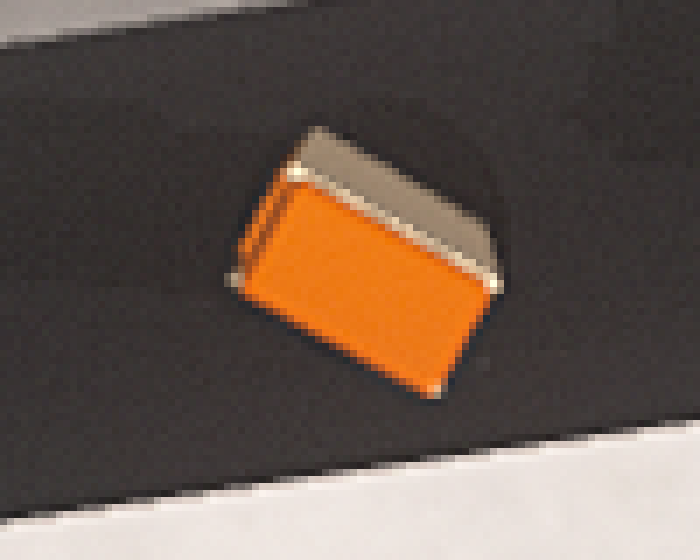

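The enlarged crop shows the cell's top with its cream glass corners at full-image pixels (301.4,165.6), (329.7,181.7), (321.3,197.0) and (292.7,181.1). The long axis runs down to the right.

Run:
```python
from cross import *
c6,i6=pickle.load(open('w6.pkl','rb'));c5,i5=pickle.load(open('w5.pkl','rb'))
C=np.array([plane(c6,np.array(p)/7+(259,141),.058)[:2] for p in[(297,172),(495,285),(436,392),(236,281)]])
print(C.round(4),'mean',C.mean(0)); 
e=np.roll(C,-1,0)-C; print('len',np.linalg.norm(e,axis=1),'ang',np.arctan2(e[:,1],e[:,0]))
def rect(im,roi,S):
    m=cv2.inRange(cv2.cvtColor(im,cv2.COLOR_BGR2HSV),(5,200,S),(24,255,255));k=np.zeros_like(m);k[roi[1]:roi[3],roi[0]:roi[2]]=1;m*=k
    m=cv2.morphologyEx(m,cv2.MORPH_OPEN,np.ones((2,2)))
    c=max(cv2.findContours(m,0,2)[0],key=cv2.contourArea);return cv2.minAreaRect(c)
for V in(150,200,220):
    r6=rect(i6,(280,150,345,210),V);r5=rect(i5,(300,130,350,180),V);print(r5,r6)
    print(tri([(c5,r5[0]),(c6,r6[0])]))
    P=np.array([plane(c6,p,.063)[:2] for p in cv2.boxPoints(r6)]);e=np.roll(P,-1,0)-P
    print(P.mean(0),np.linalg.norm(e,axis=1),np.arctan2(e[:,1],e[:,0]))
go((0.485,-0.185,.1))
```

```text
[[ 0.4919 -0.1707]
 [ 0.4818 -0.1887]
 [ 0.4719 -0.1833]
 [ 0.4821 -0.165 ]] mean [ 0.48192316 -0.17691822]
len [0.02066787 0.01125889 0.02102735 0.01134542] ang [-2.08407182  2.64189656  1.06159641 -0.53147064]
((327.90771484375, 158.16156005859375), (24.80694580078125, 13.271716117858887), 29.744882583618164) ((310.79248046875, 182.27359008789062), (34.480648040771484, 17.7745304107666), 29.054607391357422)
(array([ 0.48199325, -0.17700267,  0.0641347 ]), [np.float64(0.4), np.float64(0.4)])
[ 0.48199492 -0.17671978] [0.01105281 0.02139266 0.01121949 0.0216912 ] [-0.52909549 -2.07305245  2.63944812  1.0606724 ]
((328.1230773925781, 158.28463745117188), (24.31080436706543, 13.271716117858887), 29.744882583618164) ((311.8584899902344, 182.7547149658203), (31.372529983520508, 17.580272674560547), 29.05460548400879)
(array([ 0.48163919, -0.17742675,  0.06254842]), [np.float64(0.1), np.float64(0.1)])
[ 0.48170222 -0.17737503] [0.01094289 0.01948401 0.01109323 0.01975317] [-0.52699877 -2.07305179  2.63914112  1.06076026]
((328.23077392578125, 158.34616088867188), (23.814666748046875, 13.271716117858887), 29.74488067626953) ((312.0283203125, 182.84906005859375), (30.98401641845703, 16.997501373291016), 29.05460548400879)
(array([ 0.48158271, -0.17752421,  0.06252163]), [np.float64(0.1), np.float64(0.1)])
[ 0.48164627 -0.17748106] [0.01058185 0.01925034 0.01072547 0.01950744] [-0.5266988  -2.07317919  2.63914135  1.06089079]
t 7.4 tcp [ 0.4326 -0.183   0.1288] yaw 0.0 shift [0.0523 0.0019 0.0289] turn None q6 0.932
```

Height is 62.5 mm against 63 expected, so the measurement holds. Centre is (0.4817,-0.1773) and the long-axis heading is 1.06.

{"method": "pendant", "body": {
  "rows": [
    [[0.01, -0.001, 0, -0.18], [0.02, -0.002, 0, -0.36], [0.03, -0.004, 0, -0.54], [0.04, -0.005, 0, -0.72], [0.049, -0.006, 0, -0.9]]
  ]
}}

```text
t: 8.02
tcp_pos: [0.4816, -0.177, 0.1284]
eef_rot: [0.001, 0.899, 0.438, 0.0]
force: [-0.1, -0.3, 0.3]
finger_gap: 0.0397
grasp_force: 0.0
```

{"method": "pendant", "body": {
  "rows": [
    [[0, 0, 0, -0.16], [0, 0, 0, -0.16], [0, 0, 0, -0.16], [0, 0, 0, -0.16]]
  ]
}}

```text
t: 8.52
tcp_pos: [0.4808, -0.1769, 0.1276]
eef_rot: [0.0, 0.863, 0.505, 0.0]
force: [-0.7, -0.1, 0.5]
finger_gap: 0.0402
grasp_force: 0.0
```

```bash
python3 - <<'E'
from cross import *
cm=viewer.camera_model('wrist'); im=viewer.get_image('wrist'); 
pickle.dump((cm,im),open('w7.pkl','wb'));cv2.imwrite('pics/w7.png',im)
go((0.4817,-0.1773,.027),1.06)
E
```

```text
t 8.57 tcp [ 0.4808 -0.1768  0.1275] yaw 1.058 shift [0.     0.001  0.1005] turn -0.0016592974813685046 q6 -0.058
```

View pics/w7.png

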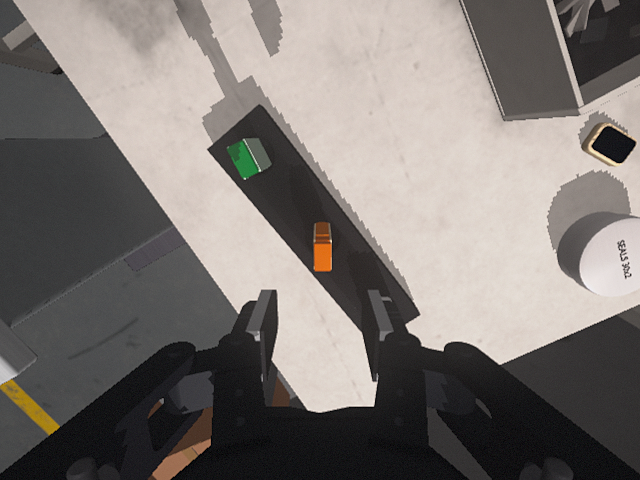

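The amber cell (322,258) stands square and centred between the pads (centre column about 320). Now I'll descend.

{"method": "pendant", "body": {
  "rows": [
    [[0, 0.001, 0.035, 0], [0, 0.001, 0.07, 0], [0, 0.001, 0.09, 0], [0, 0.001, 0.1, 0], [0, 0.001, 0.1, 0]]
  ]
}}

```text
t: 9.2
tcp_pos: [0.4815, -0.1772, 0.027]
eef_rot: [-0.0, 0.863, 0.505, -0.0]
force: [-0.6, -0.2, 0.7]
finger_gap: 0.0401
grasp_force: 0.0
```

{"method": "pendant", "body": {
  "rows": [
    [[0, 0, 0, 0], [0, 0, 0, 0]]
  ]
}}

```text
t: 9.45
tcp_pos: [0.4824, -0.1777, 0.0282]
eef_rot: [0.001, 0.863, 0.505, 0.0]
force: [-0.4, -0.1, 1.0]
finger_gap: 0.0397
grasp_force: 0.0
```

```bash
python3 -c "
from h import *
go((0.4817,-0.1773,.027),1.06)"
```

```text
t 9.45 tcp [ 0.4824 -0.1777  0.0282] yaw 1.06 shift [ 0.     -0.0008  0.0012] turn -0.0002458629993085104 q6 -0.059
```

{"method": "pendant", "body": {
  "rows": [
    [[0, 0, 0, 0], [0, 0, 0, 0], [0, 0, 0, 0], [0, 0, 0, 0]]
  ],
  "aperture": 0,
  "grip_force": 40
}}

```text
t: 9.95
tcp_pos: [0.482, -0.1774, 0.0277]
eef_rot: [0.0, 0.863, 0.505, 0.0]
force: [-0.3, 1.0, 5.4]
finger_gap: 0.012
grasp_force: 41.4
```

{"method": "pendant", "body": {
  "rows": [
    [[0, 0, -0.01, 0], [0, 0, -0.03, 0], [0, 0, -0.05, 0], [0, 0, -0.08, 0], [0, 0, -0.1, 0]]
  ]
}}

```text
t: 10.58
tcp_pos: [0.482, -0.1775, 0.1289]
eef_rot: [0.001, 0.863, 0.505, 0.0]
force: [0.5, 0.1, 0.2]
finger_gap: 0.0118
grasp_force: 40.6
```

{"method": "pendant", "body": {
  "rows": [
    [[0, 0, 0, 0], [0, 0, 0, 0]]
  ]
}}

```text
t: 10.82
tcp_pos: [0.4812, -0.177, 0.1266]
eef_rot: [-0.001, 0.863, 0.505, -0.0]
force: [0.7, -0.6, -0.1]
finger_gap: 0.0119
grasp_force: 40.6
```

Run:
```python
from cross import *
cm=viewer.camera_model('wrist'); im=viewer.get_image('wrist'); 
pickle.dump((cm,im),open('w8.pkl','wb'));cv2.imwrite('pics/w8.png',im)
go((0.4834,0.1229,.16),-.195+np.pi/2)
```

```text
t 10.88 tcp [ 0.481  -0.1769  0.1263] yaw 1.06 shift [ 0.2626 -0.1446 -0.0334] turn -0.3160267329125006 q6 -0.059
```

View pics/w8.png

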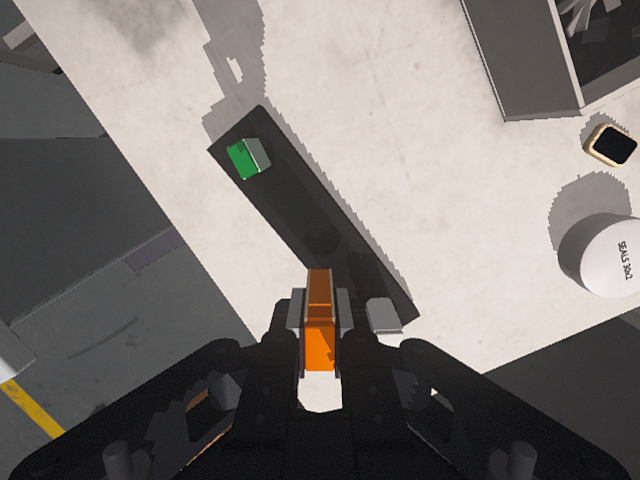

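The cell is held square between the pads (stopper around (320,345)) and clear of the rack, and the neighbours are in place. I'll measure its offset in the hand while travelling high.

Run:
```python
from cross import *
c8,i8=pickle.load(open('w8.pkl','rb'))
m=cv2.inRange(cv2.cvtColor(i8,cv2.COLOR_BGR2HSV),(5,200,200),(24,255,255));m[:300]=0;m[:,:290]=0;m[:,350:]=0;m[380:]=0
c=max(cv2.findContours(m,0,2)[0],key=cv2.contourArea);r=cv2.minAreaRect(c)
s=monitor.sense();P=np.array([plane(c8,p,.1263+.0353) for p in cv2.boxPoints(r)]);Q=rot(s['eef_rot']).inv().apply(P-s['tcp_pos'])
print(r,Q.round(4),Q.mean(0))
```

```text
((319.09381103515625, 349.470458984375), (41.68748092651367, 27.233299255371094), 88.45184326171875) [[ 0.0092 -0.0061 -0.0353]
 [ 0.0095  0.0041 -0.0353]
 [-0.0093  0.0048 -0.0353]
 [-0.0096 -0.0059 -0.0353]] [-5.89331310e-05 -7.92292913e-04 -3.53155061e-02]
```

{"method": "pendant", "body": {
  "rows": [
    [[0, 0, -0.05, -0.0], [0.045, -0.025, -0.06, -0.08], [0.09, -0.05, -0.06, -0.16], [0.135, -0.075, -0.06, -0.24], [0.18, -0.1, -0.06, -0.316]]
  ]
}}

```text
t: 11.5
tcp_pos: [0.4818, 0.0302, 0.1862]
eef_rot: [-0.001, 0.772, 0.636, -0.001]
force: [0.4, -0.3, -1.4]
finger_gap: 0.0118
grasp_force: 40.5
```

```bash
python3 -c "
from h import *
go((0.4834,0.1229,.15),-.195+np.pi/2)"
```

```text
t 11.5 tcp [0.4818 0.0302 0.1862] yaw 1.378 shift [ 0.0913 -0.0161  0.0362] turn 0.002053537977434683 q6 0.024
```

{"method": "pendant", "body": {
  "rows": [
    [[0.045, -0.008, 0, 0], [0.075, -0.013, 0.005, 0], [0.091, -0.016, 0.02, 0], [0.091, -0.016, 0.026, 0], [0.091, -0.016, 0.026, 0]]
  ]
}}

```text
t: 12.12
tcp_pos: [0.4838, 0.12, 0.1601]
eef_rot: [-0.001, 0.773, 0.635, -0.001]
force: [-0.4, -0.7, -0.4]
finger_gap: 0.0122
grasp_force: 40.5
```

{"method": "pendant", "body": {
  "rows": [
    [[0, 0, 0, 0], [0, 0, 0, 0], [0, 0, 0, 0]]
  ]
}}

```text
t: 12.5
tcp_pos: [0.4847, 0.1205, 0.1617]
eef_rot: [0.0, 0.773, 0.635, 0.0]
force: [-0.2, 0.9, -0.2]
finger_gap: 0.0119
grasp_force: 40.5
```

Run:
```python
from cross import *
cm=viewer.camera_model('wrist'); im=viewer.get_image('wrist'); 
pickle.dump((cm,im),open('w9.pkl','wb'));cv2.imwrite('pics/w9.png',im)
go((0.4834,0.1229,.0627),-.195+np.pi/2)
```

```text
t 12.55 tcp [0.4847 0.1207 0.1616] yaw 1.375 shift [ 0.0019 -0.0018  0.0989] turn -0.0005296387158206795 q6 0.216
```

View pics/w9.png

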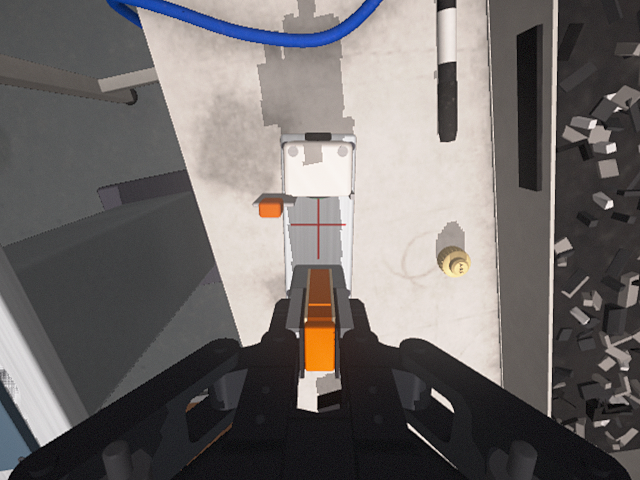

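The knob is open at (270,208). The red cross (318,225) lies on the cell's column (319), so it looks aligned. I'll compare cross and cell in the tool frame from this single view.

Run:
```python
from cross import *
cm,im=pickle.load(open('w9.pkl','rb'))
f=fit(redpts(cm,im,(291,197,346,260)));print(f)
go((*f[0],.0627),f[1]+np.pi/2)
```

```text
(array([0.48371994, 0.12274729], dtype=float32), np.float32(-0.19728112), np.float32(-0.19662595), 50, 46, np.float64(0.054846012116341936), np.float64(0.04893660036963793))
t 12.55 tcp [0.4847 0.1207 0.1616] yaw 1.375 shift [ 0.0018 -0.0014  0.0989] turn 0.0017514397804307968 q6 0.216
```

{"method": "pendant", "body": {
  "rows": [
    [[0.002, -0.001, 0, 0], [0.002, -0.001, 0.03, 0], [0.002, -0.001, 0.06, 0], [0.002, -0.001, 0.085, 0], [0.002, -0.001, 0.098, 0]]
  ]
}}

```text
t: 13.18
tcp_pos: [0.4831, 0.1233, 0.0621]
eef_rot: [-0.001, 0.773, 0.635, -0.001]
force: [-0.2, -0.1, 0.2]
finger_gap: 0.0118
grasp_force: 40.5
```

{"method": "pendant", "body": {
  "rows": [
    [[0, 0, 0, 0], [0, 0, 0, 0], [0, 0, 0, 0]]
  ]
}}

```text
t: 13.55
tcp_pos: [0.4847, 0.1232, 0.0643]
eef_rot: [0.001, 0.773, 0.635, 0.001]
force: [-0.3, -0.5, -0.3]
finger_gap: 0.0119
grasp_force: 40.5
```

Run:
```python
from cross import *
T=[]
for n in('wrist','scene','side','wrist'):
    cm=viewer.camera_model(n); im=viewer.get_image(n); T.append(monitor.sense()['tcp_pos'])
    pickle.dump((cm,im),open(f'f_{n}.pkl','wb'));cv2.imwrite(f'pics/f_{n}.png',im)
print(np.array(T).round(4)); go((0.4836,0.1229,.0627),-.196+np.pi/2)
```

```text
[[0.4846 0.1232 0.0642]
 [0.4844 0.1232 0.0641]
 [0.4843 0.1232 0.0639]
 [0.4842 0.1232 0.0638]]
t 13.75 tcp [0.4842 0.1232 0.0638] yaw 1.376 shift [-0.0004 -0.0005  0.0011] turn 0.0010434248929420686 q6 0.22
```

View pics/f_wrist.png

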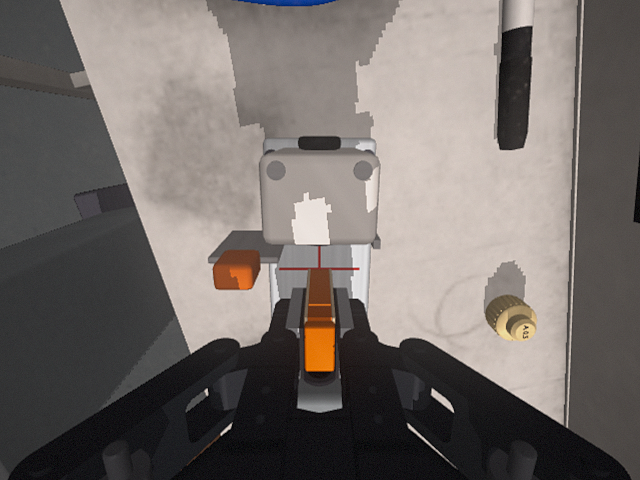

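The cell (319,345) is in line with the beam line (column 319) between the heads. The knob is open at (236,270) and nothing is touching. I'll let it settle and hand in.

{"method": "pendant", "body": {
  "rows": [
    [[0, 0, 0, 0], [0, 0, 0, 0], [0, 0, 0, 0], [0, 0, 0, 0], [0, 0, 0, 0]]
  ]
}}

```text
t: 14.38
tcp_pos: [0.4839, 0.1232, 0.0633]
eef_rot: [-0.0, 0.773, 0.635, -0.0]
force: [0.4, 0.1, -0.1]
finger_gap: 0.0122
grasp_force: 40.5
```

```bash
python3 -c "
from workcell import ctrl, viewer, monitor, workorder
print(workorder.job_done())"
```

```text
the job is handed in; nothing more can be done
None
```

I handed the job in at 14.4 s with the shutter fully open and the amber cell held upright in the gripper, about 1 mm or less from the beam centre and square to the beam; the hand-in returned no verdict.

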